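Calibrate the bench colour reader with its reference puck

ROBOT

A 6-joint arm with a two-finger parallel gripper is mounted at the origin on a cart in front of the work surface, level with it; the furniture and walls round the work are solid. World frame = base frame: x ahead of the robot, y to its left, z up, the work surface at z = 0. Lengths are in m, angles in degrees, forces in N, time in s.
With the tool pointing down it reaches from about 0.25 to 0.725 m from the base axis. Payload 9.7 kg.
Tool frame: the origin (TCP) lies midway between the tips of the shut fingers; the grasp point (between the pads) lies 19 mm behind it; z points along the fingers, y is the line along which they close (so a half turn about z gives the same grasp; the last joint's range is limited). The gripper opens to 85 mm and grips with 20 to 120 N. Pads are 22 mm wide; open, the fingers measure 114 mm over their backs; the gripper's body (76 mm by 85 mm) begins 54 mm behind the grasp point. The pads swing forward as they close: fully open they stand 13 mm farther back than shut.
Start: joints at [-73.625, 4.979, 10.078, 95.1, 0, 90], TCP at [0.155, -0.528, 0.231] pointing down, gripper open.
Joint ranges: [-179.16, 179.16], [-48.56, 103.87], [-65.8, 70.77], [-126.05, 130.52], [-82.76, 87.17], [-180, 180]. Speed limits (degrees/s): [127.2, 127.2, 147.25, 180, 180, 180].

INTERFACE

Orientations are given as [roll, pitch, yaw] about the fixed x, y, z axes, in that order (R = Rz(yaw) Ry(pitch) Rx(roll)).
In Python, from workcell import bot gives the robot as it stands. The module is installed in compiled form; this text tells all that it offers.
- The arm moves only by the tool send_rows, never from a script. Its argument "moves" is one flat list of numbers, 7 for each row, row after row: the shift along the world's x, y, z normalised to -1 to 1, where 1 is 0.025 m, then the turn, a rotation vector about the world's x, y, z normalised to -1 to 1, where 1 is 0.15 rad, then the closure, from -1 (fully open) to 1 (shut), so that 0 is half open. A call has 1 to 8 rows; each row shifts and turns the commanded pose from where the row before left it; what a row does not reach is not made up. A row lasts 1/8 s, in which the tool goes at most 62.5 mm and 10.7 degrees, less where a joint would pass 70% of its speed; a pose out of reach is approached as far as the arm can. A call with a number of a shift or a turn outside -1 to 1 is refused whole. A call with a gripper value outside its range is refused whole. The fingers move at their own pace and stop on an object; "squeeze" is the grip in N (left out, the last holds). Time passes only in rows, so rows that do not move let the fingers close. It gives the time, the measured TCP pose, the force, the opening and the grip force at its end, in the units of the state.
- bot.get_obs(): the state, without advancing time (a new reading comes with each control period).
- bot.camera(name): name is "scene" or "top"; returns a dict with "color" (400x640x3 uint8, red, green, blue), "camera_matrix" (3x3 intrinsics, pixels), "R" (3x3) and "t" (3): a world point X has camera coordinates R X + t. Camera axes: x right, y down, z forward; pixel columns grow to the right and rows downward; lengths in m; the calibration is good to about 2 mm. A picture is of the moment at which its call begins. There is no depth.
- bot.job_done(): hands the job in; it is judged then, once.
Trained networks look in the newest picture that a camera, given by its name, has taken for a name from the list of things; names that differ only in an ending like _2 or _b are one class to them, and where a whole thing is asked for, a point or a joint stands for the part that bears it (a point fixed in the world has none). Each returns a list of dicts, best first, with "p" (0 to 1); they miss things now and then, are a little off and sometimes report something else, mostly with a low value. They report only what shows in the picture. A call takes as long as a camera call.
- bot.boxes_of(camera, query): "extent" ([left, top, right, bottom] in pixels, round what is visible of it).
- bot.trace(camera, query): "region" (400x640 bool, what is visible of it) and "extent" ([left, top, right, bottom] in pixels, round what is visible of it).
- bot.landmark_of(camera, query): "pixel" ([column, row] in pixels: a listed point, or the origin of a listed thing).
The state is a dict: "time": time; "q": joint angles; "qd": joint speeds; "joint_efforts": joint torques, N m; "ee_pos": TCP position; "tcp_rot": TCP orientation; "wrist_force": force on the tool from outside, world axes, zero at the start; "torque": the same for the moment, N m; "opening": finger opening in m; "grasp_force": force on a finger pad.
Only numpy, scipy, OpenCV 4.12 (cv2) and the standard library are available. Lean on these libraries where they do the work, as an engineer would, in place of code of your own. Each camera call takes 0.05 s, during which the arm holds its last target. There are 200 camera calls.

TASK

Calibrate the colour reader before the chocolate samples are read: take the reference puck by its bar grip, pull it straight up out of the storage dock against its spring catch, then tilt it to match the reader's sloping face and press its white underside gently and squarely onto it, centred on the window, until the sprung ring has gone in and the puck sits flush on the rubber seal. Finish while still holding the puck there under light pressure: do not let go. Leave the slope of the reader's head as it is set, and the zero cap, the shaker, the two nozzles and the chocolate bar where they are.

Things in the scene. Friction and masses are not known exactly. Their poses are not given: they have to be found in the camera images.
- puck: Reference puck: aluminium disc, 60 mm across, 24 mm thick, grooved, white ceramic underside; on top a black bar grip 44 mm long (puck's x), 14 mm thick (y: the faces to pinch), 36 mm high; 60 mm high in all, 0.13 to 0.25 kg. Origin: centre of the white underside, z up through the grip. Stands in the dock's big well, underside 10 mm above the worktop, bar turned up to 0.35 rad from the dock's x.
- dock: Storage dock, fixed: grey block 96 (x) by 172 (y) by 30 mm high on a black foot. Origin: centre of underside, z up. Wells 20 mm deep: big one (63 mm) at y = -40 mm, small one at y = +46 mm. In the big well two sprung steel balls snap into the puck's groove: pulling it up takes about 7 to 12 N in the first 5 mm, then a few N of rubbing until it has risen 12 mm; it is clear of the well at 20 mm.
- zero_cap: Zero cap: plain black round cap without a bar, 41 mm across, 27 mm high, in the dock's small well (top 37 mm above the worktop). Leave it there. Origin: centre of its underside.
- reader: Colour reader, fixed: grey base 150 by 136 mm, a yoke that carries a tilting head, and a display panel behind the head (top about 90 mm above the worktop). Origin: on the underside, below the tilt axis; -x is its front, to which the head's face leans. The tilt axis runs along y, 74 mm above the worktop.
- head_tilt (a joint): Slope of the reader's head, rad: 0 = face level, positive = face leaning to the reader's front (-x). Differs each time, 0.25 to 0.52; clamped by stiff friction (6 N m), it stays put under gentle pressing.
- reader_face (a point): Centre of the window in the flat face (88 by 94 mm) of the reader's head, in the plane of the black rubber light seal round the window (66 mm across, 4.5 mm proud of the aluminium), 22.5 mm from the tilt axis. z points out of the face (its normal), x up the slope (away from the front), y along the tilt axis.
- nose_ring (a joint): Sprung steel ring round the window, 47 mm outside and 32 mm inside diameter: 0 = standing 6 mm out, 0.006 = level with the rubber seal (49 to 66 mm across) round it. It moves along the face normal; 2.4 N starts it, 6 N brings it level; there the puck meets the seal, which gives up to 4 mm, 5 to 6 N per mm, before a hard stop.
- shaker: Steel dredger, 44 mm in diameter, 91 mm high, standing between dock and reader; leave it. Origin: centre of its underside.
- nozzle_big: Steel piping nozzle, a cone 28 mm wide and 36 mm high, standing between dock and reader; leave it. Origin: centre of its underside.
- nozzle_small: Steel piping nozzle, a cone 26 mm wide and 34 mm high, standing between dock and reader; leave it. Origin: centre of its underside.
- sample_bar: Chocolate bar, 155 by 112 by 8 mm, lying at the front of the worktop; leave it. Origin: centre of its underside.

How it is judged:
By the outcome, as a careful person would: the job done as asked, in the order asked, and still so for the second after the job is handed in, while the arm keeps its last pose, push and grip.
It also fails if it takes over 54 s, if anything falls off the work surface, if the arm or the gripper's body presses on something with over 40 N, if the wrist force passes 120 N, or if a joint passes its speed limit or range.

## Working session

There is one attempt and no reset: what is moved stays moved. The work goes in short steps, Python scripts to look and compute and a tool call to move; the robot and the scene stay as the last step left them, time stands still between calls to the robot, and variables do not carry over. Pictures are saved under pics/ and viewed, at most 10 in all, crops included, and the job is handed in when it is done.

Besides the shell and the picture viewer there is one more tool, called in YAML: its name, and indented under it one key for each argument. send_rows: Moves the arm, as the interface text tells. Its arguments: {"type":"object","properties":{"moves":{"type":"array"},"squeeze":{"type":"number"}},"required":["moves"]}

```bash
mkdir -p pics; cat > h.py <<'E'
import numpy as np, cv2
from workcell import bot
def ray(c,px):
    K=np.array(c["camera_matrix"]);R=np.array(c["R"]);t=np.array(c["t"])
    d=R.T@np.linalg.solve(K,[px[0],px[1],1]);return -R.T@t,d/np.linalg.norm(d)
def at_z(c,px,z):
    o,d=ray(c,px);return o+d*(z-o[2])/d[2]
def proj(c,X):
    p=np.array(c["camera_matrix"])@(np.array(c["R"])@np.array(X)+np.array(c["t"]));return p[:2]/p[2]
def tri(rays):
    A=0;b=0
    for o,d in rays:
        P=np.eye(3)-np.outer(d,d);A=A+P;b=b+P@o
    X=np.linalg.solve(A,b);return X,[np.linalg.norm((np.eye(3)-np.outer(d,d))@(X-o)) for o,d in rays]
E
python3 - <<'E'
from h import *
np.set_printoptions(precision=4,suppress=True)
o=bot.get_obs();print(o)
cs={}
for n in("scene","top"):
    c=bot.camera(n);cs[n]=c;cv2.imwrite(f"pics/{n}0.png",c["color"][:,:,::-1]);print(n,-np.array(c["R"]).T@c["t"],c["camera_matrix"][0])
for q in("puck","dock","zero_cap","reader","reader_face","shaker","nozzle_big","nozzle_small","sample_bar"):
    r=[]
    for n in cs:
        l=bot.landmark_of(n,q);print(q,n,[(np.round(a["pixel"],1),round(a["p"],2)) for a in l[:2]])
        if l:r.append(ray(cs[n],l[0]["pixel"]))
    if len(r)==2:print("   ",*tri(r))
E
```

```text
{'time': 0.0, 'q': array([-73.6246,   5.013 ,  10.0343,  95.0992,  -0.0007,  90.0005]), 'qd': array([-0.0779, -0.0344, -0.0874,  0.0491,  0.0609, -0.0495]), 'joint_efforts': array([ -0.0008, -52.0384,  46.4807,   0.0163,   0.    ,  -0.    ]), 'ee_pos': array([ 0.155 , -0.5275,  0.2306]), 'tcp_rot': array([-179.9221,    0.0007,   16.3749]), 'wrist_force': array([0.0938, 0.2404, 0.2179]), 'torque': array([ 0.0225, -0.0321,  0.0537]), 'grasp_force': 0.0, 'opening': 0.08544754873907212}
scene [-0.3154  0.5904  0.7315] [475.5983   0.     326.7953]
top [ 0.255  -0.0046  1.2301] [499.9336   0.     324.1015]
puck scene [(array([238.4, 238.7]), 0.73), (array([370.6, 183.9]), 0.55)]
puck top [(array([415.6, 177.6]), 0.72)]
    [ 0.6622 -0.0476 -0.1063] [np.float64(0.20956493691444486), np.float64(0.20956493691444486)]
dock scene [(array([360.2, 189.4]), 0.9)]
dock top [(array([394.6, 178.4]), 0.85), (array([413.6, 179.9]), 0.26)]
    [ 0.569  -0.1761 -0.0019] [np.float64(0.0002761512819930536), np.float64(0.0002761512819930598)]
zero_cap scene [(array([347.4, 188.2]), 0.61), (array([361.3, 186
[... 641 characters left out ...]
 0.0185 -0.0104] [np.float64(0.006020875690683472), np.float64(0.006020875690683564)]
nozzle_big scene [(array([318.3, 225.4]), 0.68), (array([237.1, 204.3]), 0.27)]
nozzle_big top [(array([316. , 204.9]), 0.48)]
    [0.498  0.0233 0.0005] [np.float64(0.0012948415081786562), np.float64(0.0012948415081786083)]
nozzle_small scene [(array([317.1, 210.9]), 0.53)]
nozzle_small top [(array([335.5, 183.3]), 0.43)]
    [ 0.5592 -0.0219 -0.0072] [np.float64(0.005524794172749345), np.float64(0.005524794172749246)]
sample_bar scene [(array([356.5, 244.7]), 0.7)]
sample_bar top [(array([320.8, 254.3]), 0.7)]
    [0.3711 0.0062 0.0092] [np.float64(0.002757301110168603), np.float64(0.0027573011101686223)]
```

```bash
python3 - <<'E'
import cv2
a=cv2.imread("pics/top0.png")[110:230,190:460];b=cv2.imread("pics/scene0.png")[130:290,170:430]
cv2.imwrite("pics/a.png",cv2.resize(a,None,fx=2.9,fy=2.9,interpolation=2));cv2.imwrite("pics/b.png",cv2.resize(b,None,fx=3,fy=3,interpolation=2))
E
```

```text
(no output)
```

View pics/a.png

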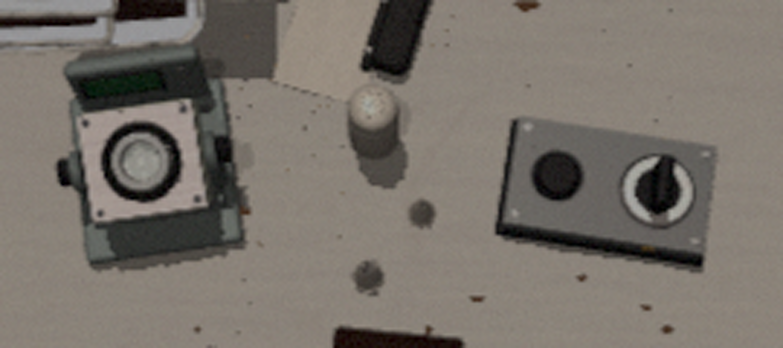

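View pics/b.png

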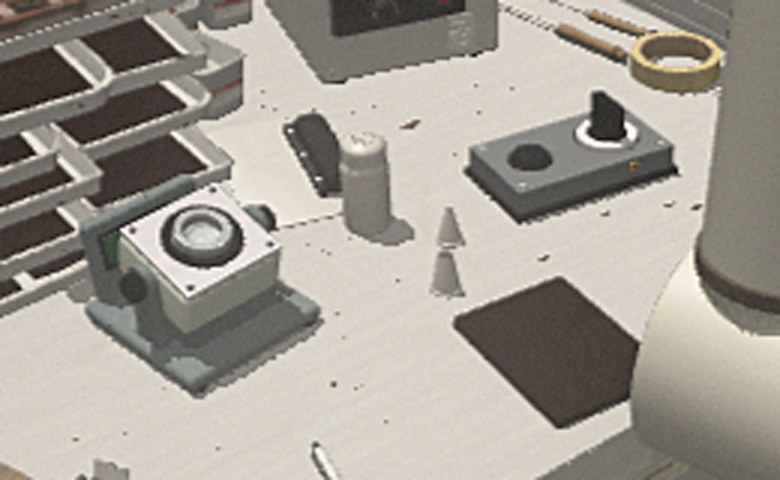

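The top view shows the dock on the right, with the puck near px (417,175) and its bar running roughly up-down in the image. The reader is on the left with its face near (239,165), and the shaker and nozzles stand between them. Next I'll fit the models to the image edges.

```bash
cat > fit.py <<'E'
from h import *
from scipy.optimize import least_squares
from scipy.ndimage import map_coordinates
cams={n:bot.camera(n) for n in("scene","top")}
def gray(n): return cv2.GaussianBlur(cams[n]["color"].astype(np.float32).mean(2),(0,0),0.7)
G={n:gray(n) for n in cams}
def rz(a): c,s=np.cos(a),np.sin(a);return np.array([[c,-s,0],[s,c,0],[0,0,1]])
def ry(a): c,s=np.cos(a),np.sin(a);return np.array([[c,0,s],[0,1,0],[-s,0,c]])
def edges(curve,p,n,sgn,w):
    # curve(p)->Nx3 pts (ccw seen from outside). find edge along normal; sgn=+1 if inside brighter
    P=curve(p);q=np.array([proj(cams[n],X) for X in P]);t=np.roll(q,-1,0)-np.roll(q,1,0)
    nr=np.c_[t[:,1],-t[:,0]];nr/=np.linalg.norm(nr,axis=1)[:,None]
    c=q.mean(0);f=np.sign(((q-c)*nr).sum(1));nr*=f[:,None]
    s=np.arange(-w,w+.01,.25)
    v=map_coordinates(G[n],[q[:,1,None]+nr[:,1,None]*s,q[:,0,None]+nr[:,0,None]*s],order=1)
    g=-sgn*np.gradient(v,axis=1);k=g.argmax(1);ok=g.max(1)>3
    return q+nr*s[k][:,None],nr,ok
def track(items,p,iters=(6,4,3,2,2)):
    for w in iters:
        E=[(cu,n)+edges(cu,p,n,sg,w) for cu,n,sg in items]
        def res(p):
            r=[]
            for cu,n,m,nr,ok in E:
                q=np.array([proj(cams[n],X) for X in cu(p)]);r.append((((q-m)*nr).sum(1)*ok))
            return np.concatenate(r)
        s=least_squares(res,p,loss="soft_l1",f_scale=.5);p=s.x
    return p,np.sqrt(np.median(res(p)**2)),[round(float(np.median(x)),2) for x in np.split(res(p),len(items))] if 0 else np.median(np.abs(res(p)))
def rect(a,b,m=12):
    u=np.linspace(-.9,.9,m);o=np.ones(m)
    return np.r_[np.c_[u*a/2,-o*b/2],np.c_[o*a/2,u*b/2],np.c_[-u*a/2,o*b/2],np.c_[-o*a/2,-u*b/2]]
def circ(d,m=48):
    t=np.arange(m)*2*np.pi/m;return np.c_[np.cos(t),np.sin(t)]*d/2
def face(pts,h): # p=x,y,yaw,tilt
    L=np.c_[pts,np.full(len(pts),h)]
    return lambda p:(rz(p[2])@(ry(-p[3])@L.T+np.array([[0],[0],[.074]]))).T+[p[0],p[1],0]
def flat(pts,z):
    L=np.c_[pts,np.full(len(pts),z)]
    return lambda p:(rz(p[2])@L.T).T+[p[0],p[1],0]
E
python3 - <<'E'
from fit import *
np.set_printoptions(precision=4,suppress=True)
for nm,ns in(("both",("scene","top")),("scene",("scene",)),("top",("top",))):
    for t0 in(.3,.45):
        it=[(face(rect(.088,.094),.018),n,1) for n in ns]+[(face(circ(.066),.0225),n,-1) for n in ns]
        p,_,e=track(it,np.array([.575,.208,.1,t0]));print("face",nm,p,e, face(np.zeros((1,2)),.0225)(p))
    it=[(flat(rect(.096,.172),.03),n,1) for n in ns] if nm!="scene" else [(flat(rect(.096,.172),.03),n,1) for n in ns]
    p,_,e=track(it,np.array([.569,-.176,-.1]));print("dock",nm,p,e)
    w=flat(np.array([[0,-.04]]),0)(p);print(" well",w)
    it=[(flat(circ(.06),.034),n,1) for n in ns]
    q,_,e=track(it,np.array([w[0,0],w[0,1],0]),(3,2,2));print("puck rim",q,e)
c=cams["top"];cv2.imwrite("pics/p1.png",cv2.resize(c["color"][150:200,390:445,::-1],None,fx=7,fy=7,interpolation=2))
c=cams["scene"];cv2.imwrite("pics/p2.png",cv2.resize(c["color"][155:200,340:400,::-1],None,fx=7,fy=7,interpolation=2))
a=cv2.imread("pics/p1.png");b=cv2.imread("pics/p2.png");h=max(a.shape[0],b.shape[0])
cv2.imwrite("pics/p3.png",np.hstack([cv2.copyMakeBorder(x,0,h-x.shape[0],0,0,0) for x in(a,b)])[:, :800])
E
```

```text
face both [0.578  0.2079 0.168  0.3199] 0.4993368976380995 [[0.571  0.2067 0.0954]]
face both [0.578  0.2078 0.168  0.3186] 0.4940611360915525 [[0.571  0.2067 0.0954]]
dock both [ 0.5754 -0.1848 -0.1482] 0.012922724948041668
 well [[ 0.5695 -0.2243  0.    ]]
puck rim [ 0.5698 -0.2239  0.7841] 0.40844017208599864
face scene [0.5774 0.2101 0.1747 0.3133] 0.289085647101031 [[0.5706 0.2089 0.0954]]
face scene [0.5774 0.2101 0.1745 0.3123] 0.2892457488961626 [[0.5706 0.2089 0.0954]]
dock scene [ 0.5769 -0.1819 -0.1392] 0.0
 well [[ 0.5714 -0.2215  0.    ]]
puck rim [ 0.5707 -0.2203  0.2777] 0.09174848525068757
face top [0.5789 0.2065 0.1584 0.3735] 0.2470813526985433 [[0.5708 0.2052 0.0949]]
face top [0.579  0.2065 0.1579 0.3768] 0.2499738487511577 [[0.5709 0.2052 0.0949]]
dock top [ 0.5748 -0.1857 -0.1553] 0.004461317153498917
 well [[ 0.5686 -0.2253  0.    ]]
puck rim [ 0.569  -0.2248  0.8403] 0.02961390643921895
```

View pics/p3.png

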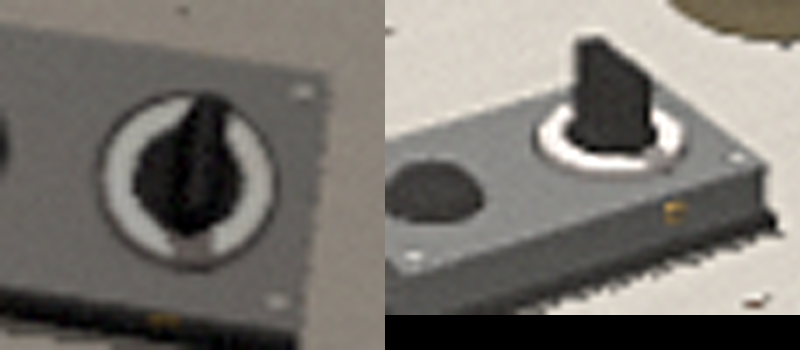

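The close crops show the black bar on a round black collar inside the white rim, with a rim mark near crop (193,245). Next I'll fit the bar yaw by silhouette.

```bash
python3 - <<'E'
from fit import *
for n,c0 in(("scene",(.5707,-.2208)),("top",(.5688,-.2250))):
    c=cams[n];I=c["color"].astype(float).mean(2);S=8
    w=flat(np.zeros((1,2)),.04)(np.array([*c0,0]))[0];u,v=map(int,proj(c,w));x0,y0=u-25,v-28
    J=cv2.resize(I[y0:y0+50,x0:x0+50],None,fx=S,fy=S,interpolation=1)
    if n=="top": pass
    def hull(pts):
        q=np.array([proj(c,X) for X in pts]);q=((q-[x0,y0]+.5)*S-.5).astype(np.int32)
        m=np.zeros(J.shape,np.uint8);cv2.fillConvexPoly(m,cv2.convexHull(q.reshape(-1,1,2)),1);return m
    rim=hull(flat(circ(.062),.034)(np.array([*c0,0])))
    col=cv2.dilate(hull(flat(circ(.036),.036)(np.array([*c0,0]))),np.ones((9,9)))
    D=np.clip((90-J)/50,0,1)
    out=[]
    for dx in np.arange(-.004,.0041,.002):
     for dy in np.arange(-.004,.0041,.002):
      for a in np.arange(-.65,.45,.02):
        p=np.array([c0[0]+dx,c0[1]+dy,a]);b=rect(.044,.014,2)/.9;b=np.array([[x*.022,y*.007] for x in(-1,1) for y in(-1,1)])
        m=hull(np.r_[flat(b,.034)(p),flat(b,.070)(p)])
        near=cv2.dilate(m,np.ones((33,33)))*(1-m)*(1-col)
        mi=m*(1-col)
        out.append((D[mi>0].mean()-D[near>0].mean(),a,dx,dy))
    out.sort(reverse=True);print(n,[tuple(np.round(o,3)) for o in out[:12]])
E
```

```text
scene [(np.float64(0.612), np.float64(-0.37), np.float64(-0.004), np.float64(0.002)), (np.float64(0.61), np.float64(-0.35), np.float64(-0.004), np.float64(0.002)), (np.float64(0.609), np.float64(-0.37), np.float64(-0.002), np.float64(0.002)), (np.float64(0.609), np.float64(-0.33), np.float64(-0.004), np.float64(0.004)), (np.float64(0.607), np.float64(-0.35), np.float64(-0.002), np.float64(0.002)), (np.float64(0.607), np.float64(-0.39), np.float64(-0.004), np.float64(0.002)), (np.float64(0.607), np.float64(-0.33), np.float64(-0.004), np.float64(0.002)), (np.float64(0.607), np.float64(-0.35), np.float64(-0.004), np.float64(0.004)), (np.float64(0.606), np.float64(-0.33), np.float64(-0.002), np.float64(0.002)), (np.float64(0.606), np.float64(-0.31), np.float64(-0.004), np.float64(0.004)), (np.float64(0.605), np.float64(-0.37), np.float64(-0.004), np.float64(0.004)), (np.float64(0.603), np.float64(-0.35), np.float64(0.0), np.float64(0.0))]
top [(np.float64(0.648), np.float64(-0.17), np.float64(0.0), np.float64(0.0)), (np.float64(0.647), np.float64(-0.25), np.float64(0.0), np.float64(0.0)), (np.float64(0.646), np.float64(-0.15), np.float64(0.0), np.float64(0.0)), (np.float64(0.643), np.float64(-0.23), np.float64(0.0), np.float64(0.0)), (np.float64(0.64), np.float64(-0.21), np.float64(0.0), np.float64(0.0)), (np.float64(0.639), np.float64(-0.19), np.float64(0.0), np.float64(0.0)), (np.float64(0.638), np.float64(-0.13), np.float64(0.0), np.float64(0.0)), (np.float64(0.629), np.float64(-0.27), np.float64(0.0), np.float64(0.002)), (np.float64(0.628), np.float64(-0.27), np.float64(0.0), np.float64(0.0)), (np.float64(0.625), np.float64(-0.11), np.float64(0.0), np.float64(0.0)), (np.float64(0.624), np.float64(-0.23), np.float64(0.0), np.float64(0.002)), (np.float64(0.622), np.float64(-0.31), np.float64(0.0), np.float64(0.002))]
```

send_rows:
  moves: [0.7,0.5,-0.1,0,0,-0.155,-1,0.7,0.5,-0.1,0,0,-0.155,-1,0.7,0.5,-0.1,0,0,-0.155,-1,0.7,0.5,-0.1,0,0,-0.155,-1,0.7,0.5,-0.1,0,0,-0.155,-1,0.7,0.5,-0.1,0,0,-0.155,-1,0.7,0.5,-0.1,0,0,-0.155,-1,0.7,0.5,-0.1,0,0,-0.155,-1]
  squeeze: 60

```text
time: 2.2
ee_pos: [0.2956, -0.4273, 0.2113]
tcp_rot: [180.0, -0.0, 5.7]
wrist_force: [-0.4, 0.2, -0.5]
opening: 0.0854
grasp_force: 0.0
```

send_rows:
  moves: [0.7,0.5,-0.1,0,0,-0.155,-1,0.7,0.5,-0.1,0,0,-0.155,-1,0.7,0.5,-0.1,0,0,-0.155,-1,0.7,0.5,-0.1,0,0,-0.155,-1,0.7,0.5,-0.1,0,0,-0.155,-1,0.7,0.5,-0.1,0,0,-0.155,-1,0.7,0.5,-0.1,0,0,-0.155,-1,0.7,0.5,-0.1,0,0,-0.155,-1]

```text
time: 3.2
ee_pos: [0.4356, -0.3272, 0.1912]
tcp_rot: [180.0, -0.0, -5.0]
wrist_force: [-0.0, -0.3, 0.2]
opening: 0.0853
grasp_force: 0.0
```

send_rows:
  moves: [0.7,0.5,-0.1,0,0,-0.155,-1,0.7,0.5,-0.1,0,0,-0.155,-1,0.7,0.5,-0.1,0,0,-0.155,-1,0.7,0.5,-0.1,0,0,-0.155,-1,0.7,0.5,-0.1,0,0,-0.155,-1,0.7,0.5,-0.1,0,0,-0.155,-1,0.5,0.5,-0.1,0,0,-0.155,-1,0,0,0,0,0,0,-1]

```text
time: 4.2
ee_pos: [0.5529, -0.2395, 0.1733]
tcp_rot: [-180.0, 0.0, -14.2]
wrist_force: [-0.5, -0.9, 0.3]
opening: 0.0855
grasp_force: 0.0
```

send_rows:
  moves: [0.34,0.33,-0.5,0,0,-0.08,-1,0.34,0.33,-0.5,0,0,-0.08,-1,0,0,-1,0,0,0,-1,0,0,-0.8,0,0,0,-1,0,0,0,0,0,0,-1]

```text
time: 4.82
ee_pos: [0.5686, -0.223, 0.1014]
tcp_rot: [-180.0, 0.2, -15.7]
wrist_force: [-0.7, -0.6, -0.4]
opening: 0.0853
grasp_force: 0.0
```

```bash
python3 - <<'E'
from h import *
o=bot.get_obs();print(o["ee_pos"],o["tcp_rot"])
L=[]
for n in("top","scene"):
    c=bot.camera(n);u,v=map(int,proj(c,[.57,-.223,.06]))
    L.append(cv2.resize(c["color"][v-40:v+40,u-40:u+40,::-1],None,fx=5,fy=5,interpolation=2))
    print(n,proj(c,o["ee_pos"])-[u-40,v-40])
cv2.imwrite("pics/g1.png",np.hstack(L))
E
```

```text
[ 0.56857833 -0.22304933  0.10137304] [-179.97588186    0.21222045  -15.65012556]
top [43.77308842 36.11542009]
scene [41.70759769 27.99417244]
```

View pics/g1.png

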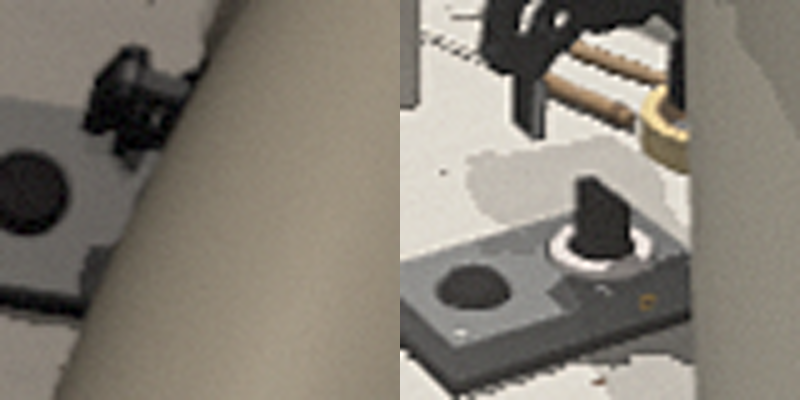

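The scene crop shows the left finger above and left of the bar, so the fingers straddle it. The top view is blocked by the arm. Descending.

send_rows:
  moves: [0.05,0,-0.5,0,0,0,-1,0,0,-0.5,0,0,0,-1,0,0,-0.5,0,0,0,-1,0,0,-0.4,0,0,0,-1,0,0,-0.3,0,0,0,-1,0,0,-0.2,0,0,0,-1,0,0,0,0,0,0,-1]

```text
time: 5.8
ee_pos: [0.5707, -0.2236, 0.0435]
tcp_rot: [-180.0, 0.0, -15.6]
wrist_force: [-0.4, 0.2, -0.5]
opening: 0.0853
grasp_force: 0.0
```

send_rows:
  moves: [0,0,0,0,0,0,0.2,0,0,0,0,0,0,0.4,0,0,0,0,0,0,0.5,0,0,0,0,0,0,0.55,0,0,0,0,0,0,0.6]
  squeeze: 25

```text
time: 6.42
ee_pos: [0.5708, -0.2238, 0.0439]
tcp_rot: [180.0, -0.0, -15.6]
wrist_force: [-0.3, -0.4, 0.1]
opening: 0.0168
grasp_force: 0.3
```

send_rows:
  moves: [0,0,-0.1,0,0,0,0.6,0,0,0,0,0,0,0.7,0,0,0,0,0,0,0.8]
  squeeze: 25

```text
time: 6.8
ee_pos: [0.5708, -0.2236, 0.0411]
tcp_rot: [-180.0, 0.0, -15.6]
wrist_force: [0.6, 0.5, -1.3]
opening: 0.0134
grasp_force: 25.0
```

send_rows:
  moves: [0,0,0,0,0,0,1,0,0,0,0,0,0,1,0,0,0,0,0,0,1,0,0,0,0,0,0,1]
  squeeze: 40

```text
time: 7.3
ee_pos: [0.5707, -0.2236, 0.0412]
tcp_rot: [-180.0, 0.0, -15.6]
wrist_force: [-0.6, 0.5, -1.3]
opening: 0.013
grasp_force: 40.6
```

```bash
python3 -c "
from h import *
for i in range(3):
  o=bot.get_obs();print(o['wrist_force'],o['torque'],o['ee_pos'],o['opening'],o['grasp_force']);bot.camera('top')"
```

```text
[-0.56555407  0.48041989 -1.26669733] [-0.03008599 -0.01835401  0.00331483] [ 0.57071357 -0.22363125  0.0411543 ] 0.013043795520361865 40.57871460914612
[-0.4455822  -0.1683227  -1.33202039] [0.02453169 0.00838095 0.06243629] [ 0.57073327 -0.22363129  0.04116792] 0.013636117304646264 40.576618909835815
[ 0.10255296 -0.33920381 -0.89958866] [-0.03465523  0.03025494 -0.03061747] [ 0.5707203  -0.22367123  0.04115369] 0.013484980437401517 40.57537615299225
```

send_rows:
  moves: [0,0,0,0,0,0,1,0,0,0.06,0,0,0,1,0,0,0.06,0,0,0,1,0,0,0.06,0,0,0,1,0,0,0.06,0,0,0,1]
  squeeze: 65

```text
time: 8.07
ee_pos: [0.5704, -0.2235, 0.0468]
tcp_rot: [-180.0, 0.1, -15.6]
wrist_force: [1.2, -0.1, -7.9]
opening: 0.0131
grasp_force: 63.7
```

send_rows:
  moves: [0,0,0.1,0,0,0,1,0,0,0.1,0,0,0,1,0,0,0.1,0,0,0,1,0,0,0.1,0,0,0,1,0,0,0.15,0,0,0,1,0,0,0.2,0,0,0,1,0,0,0.3,0,0,0,1,0,0,0.4,0,0,0,1]

```text
time: 9.07
ee_pos: [0.5708, -0.2237, 0.0841]
tcp_rot: [180.0, 0.0, -15.6]
wrist_force: [-0.0, 0.8, -1.9]
opening: 0.0133
grasp_force: 64.5
```

send_rows:
  moves: [0,0,0.6,0,0,0,1,0,0,0.8,0,0,0,1,0,0,0.8,0,0,0,1,0,0,0.8,0,0,0,1,0,0,0.8,0,0,0,1,0,0,0.8,0,0,0,1,0,0,0.4,0,0,0,1,0,0,0,0,0,0,1]

```text
time: 10.07
ee_pos: [0.5711, -0.2238, 0.2094]
tcp_rot: [180.0, -0.1, -15.6]
wrist_force: [0.3, -0.7, -1.8]
opening: 0.0129
grasp_force: 64.5
```

send_rows:
  moves: [-0.05,0.3,0,0,0,0.122,1,-0.05,0.6,0,0,0,0.122,1,-0.05,0.75,0,0,0,0.122,1,-0.05,0.75,0,0,0,0.122,1,-0.05,0.75,0,0,0,0.122,1,-0.05,0.75,0,0,0,0.122,1,-0.05,0.75,0,0,0,0.122,1,-0.05,0.75,0,0,0,0.122,1]

```text
time: 11.08
ee_pos: [0.5607, -0.0874, 0.2086]
tcp_rot: [180.0, -0.0, -7.2]
wrist_force: [0.2, -0.5, -1.2]
opening: 0.013
grasp_force: 64.6
```

send_rows:
  moves: [-0.05,0.75,0,0,0,0.122,1,-0.05,0.75,0,0,0,0.122,1,-0.05,0.75,0,0,0,0.122,1,-0.05,0.75,0,0,0,0.122,1,-0.05,0.75,0,0,0,0.122,1,-0.05,0.75,0,0,0,0.122,1,-0.05,0.75,0,0,0,0.122,1,-0.05,0.75,0,0,0,0.122,1]

```text
time: 12.08
ee_pos: [0.5506, 0.0377, 0.2085]
tcp_rot: [-178.9, -0.0, 3.4]
wrist_force: [1.1, -0.4, -1.4]
opening: 0.0128
grasp_force: 64.6
```

send_rows:
  moves: [-0.05,0.75,0,0,0,0.122,1,-0.05,0.75,0,0,0,0.122,1,-0.05,0.75,0,0,0,0.122,1,-0.05,0.75,0,0,0,0.122,1,-0.05,0.75,0,0,0,0.122,1,-0.05,0.6,0,0,0,0.122,1,-0.05,0.3,0,0,0,0.122,1,0,0,0,0,0,0.122,1]

```text
time: 13.08
ee_pos: [0.545, 0.1307, 0.2085]
tcp_rot: [-178.0, 0.0, 13.9]
wrist_force: [-0.8, -0.5, -1.1]
opening: 0.0131
grasp_force: 64.6
```

send_rows:
  moves: [0,0,0,0.06,-0.36,0,1,0,0,0,0.06,-0.36,0,1,0,0,0,0.06,-0.36,0,1,0,0,0,0.06,-0.36,0,1,0,0,0,0.06,-0.36,0,1,0,0,0,0.06,-0.36,0,1,0,0,0,0,0,0,1]

```text
time: 13.95
ee_pos: [0.5444, 0.1298, 0.2088]
tcp_rot: [-179.4, -18.8, 14.0]
wrist_force: [0.1, -0.3, -0.7]
opening: 0.0126
grasp_force: 64.6
```

```bash
python3 - <<'E'
from h import *
o=bot.get_obs();print(o["ee_pos"],o["tcp_rot"],o["wrist_force"])
L=[]
for n in("top","scene"):
    c=bot.camera(n);u,v=map(int,proj(c,[.56,.206,.13]))
    L.append(cv2.resize(c["color"][v-50:v+50,u-50:u+50,::-1],None,fx=4,fy=4,interpolation=2))
    print(n,u,v)
    for q in("reader_face","puck"):
        print(q,[(np.round(a["pixel"],1),round(a["p"],2)) for a in bot.landmark_of(n,q)[:2]])
cv2.imwrite("pics/r1.png",np.hstack(L))
E
```

```text
[0.54444561 0.12976144 0.20878213] [-179.44390086  -18.7832059    14.02204647] [ 0.1210448  -0.27681254 -0.67664229]
top 235 165
reader_face []
puck []
scene 238 197
reader_face [(array([234.5, 203.8]), 0.71), (array([267., 168.]), 0.27)]
puck [(array([264.1, 171.6]), 0.91), (array([316.5, 226.5]), 0.18)]
```

View pics/r1.png

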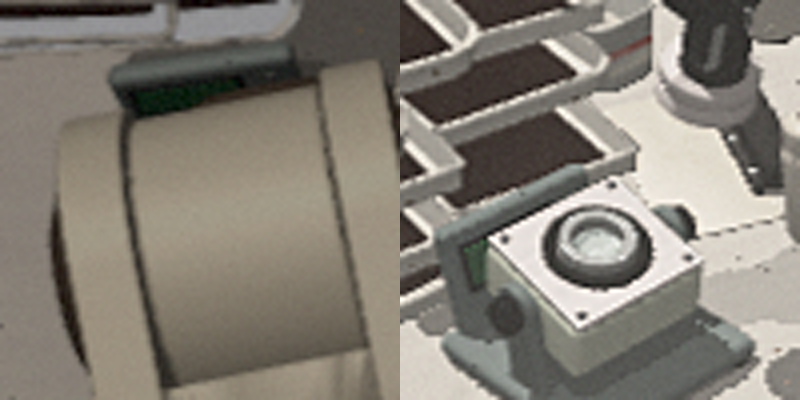

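The puck is held and tilted near scene px (264,172). The reader face is unobstructed in the scene view near (235,205), and the top view is covered by the arm. I'll refine the face pose with a joint fit, anchoring camera bias on the grasped puck position.

```bash
cat > joint.py <<'E'
import fit; from fit import *
np.set_printoptions(precision=4,suppress=True)
for n in cams:
    cams[n]=dict(cams[n]);cams[n]["color"]=cv2.imread(f"pics/{n}0.png")[:,:,::-1];G[n]=gray(n)
C=np.array([.57,0,.05]);b=np.radians(-15.6)
def corr(cu,i): # i=0 scene,1 top
    def f(p):
        X=cu(p);k=p[5+6*i:11+6*i];return X+k[:3]+np.cross(k[3:],X-C)
    return f
rimc=lambda p:flat(circ(.06),.034)(np.array([.5708+p[4]*np.cos(b),-.2236+p[4]*np.sin(b),0]))
base=[("plate",face(rect(.088,.094),.018),1),("seal",face(circ(.066),.0225),-1),("ring",face(circ(.047),.0285),1),("rim",rimc,1)]
def run(names,cs=("scene","top"),t0=.33):
    items=[(l,corr(cu,("scene","top").index(n)),n,s) for l,cu,s in base if l in names for n in cs]
    p=np.r_[.571+.0075,.206,.165,t0,0,np.zeros(12)]
    sig=np.r_[[1,1,1,1],.002,([.003]*3+[.004]*3)*2]
    for w in(5,4,3,2,2,2):
        E=[(l,cu,n)+edges(cu,p,n,s,w) for l,cu,n,s in items]
        def res(p,full=0):
            r=[];d={}
            for l,cu,n,m,nr,ok in E:
                q=np.array([proj(cams[n],X) for X in cu(p)]);e=((q-m)*nr).sum(1);d[l,n]=(round(float(np.median(np.abs(e[ok]))),2),int(ok.sum()))
                r.append(np.arcsinh(e/.6)*ok*.6/.3/np.sqrt(len(ok)/6))
            return d if full else np.r_[np.concatenate(r),(p/sig)[4:]]
        s=least_squares(res,p);p=s.x
    print(names,cs,"p",p[:5],"face",face(np.zeros((1,2)),.0225)(p)[0],"sd",np.sqrt(np.diag(np.linalg.inv(s.jac.T@s.jac)))[:5]);print("  k",p[5:],res(p,1))
if __name__=="__main__":
    run(("plate","seal","ring","rim"));run(("plate","rim"));run(("plate","seal","rim"));run(("plate","seal","ring","rim"),("scene",));run(("plate","rim"),("top",))
E
python3 joint.py
```

```text
('plate', 'seal', 'ring', 'rim') ('scene', 'top') p [0.5789 0.2079 0.1681 0.2995 0.0004] face [0.5724 0.2068 0.0955] sd [0.002  0.0009 0.0127 0.0141 0.0016]
  k [ 0.002   0.0008 -0.0022 -0.0006  0.0004  0.0012 -0.0012 -0.0014 -0.0014
  0.0009  0.0003 -0.0009] {('plate', 'scene'): (0.25, 46), ('plate', 'top'): (0.25, 48), ('seal', 'scene'): (0.49, 48), ('seal', 'top'): (0.25, 48), ('ring', 'scene'): (0.25, 48), ('ring', 'top'): (0.25, 48), ('rim', 'scene'): (0.25, 39), ('rim', 'top'): (0.49, 44)}
('plate', 'rim') ('scene', 'top') p [0.5788 0.2077 0.1653 0.2893 0.0002] face [0.5725 0.2067 0.0956] sd [0.0021 0.001  0.0125 0.0164 0.0016]
  k [ 0.0016  0.0012 -0.0014  0.0009  0.0001  0.0015 -0.0012 -0.0012 -0.
  0.0014  0.0005 -0.0013] {('plate', 'scene'): (0.06, 45), ('plate', 'top'): (0.23, 48), ('rim', 'scene'): (0.25, 39), ('rim', 'top'): (0.51, 44)}
('plate', 'seal', 'rim') ('scene', 'top') p [0.5791 0.208  0.1682 0.3218 0.0003] face [0.572  0.2068 0.0953] sd [0.002  0.0009 0.0131 0.0164 0.0016]
  k [ 0.0017  0.0009 -0.002  -0.0005  0.0002  0.0016 -0.0011 -0.0014 -0.0015
  0.001   0.
[... 169 characters left out ...]
rim', 'top'): (0.49, 44)}
('plate', 'seal', 'ring', 'rim') ('scene',) p [0.5787 0.2079 0.1737 0.2934 0.0007] face [0.5723 0.2068 0.0955] sd [0.0034 0.0017 0.0212 0.0154 0.0018]
  k [ 0.0018  0.0009 -0.0021 -0.0003  0.0004  0.0007  0.      0.      0.
  0.      0.      0.    ] {('plate', 'scene'): (0.25, 45), ('seal', 'scene'): (0.49, 48), ('ring', 'scene'): (0.25, 48), ('rim', 'scene'): (0.25, 39)}
('plate', 'rim') ('top',) p [ 0.5787  0.208   0.1633  0.2819 -0.0002] face [0.5725 0.207  0.0956] sd [0.0035 0.0013 0.0185 0.1578 0.0017]
  k [-0.      0.      0.      0.      0.      0.     -0.0009 -0.0014 -0.0005
  0.0014  0.0004 -0.0004] {('plate', 'top'): (0.24, 48), ('rim', 'top'): (0.49, 44)}
```

```bash
cat > go.py <<'E'
from h import *
from scipy.spatial.transform import Rotation as R
np.set_printoptions(precision=3,suppress=True)
F=np.array([.5723,.2068,.0955])
def delta(h,t=.305,psi=.167,off=(0,0),F=F):
    o=bot.get_obs();T=R.from_euler('xyz',o["tcp_rot"],degrees=True)
    B=R.from_euler('zy',[psi,0]) ; B=R.from_matrix(R.from_euler('z',psi).as_matrix()@R.from_euler('y',-t).as_matrix())
    G=B*R.from_euler('x',np.pi);n=B.apply([0,0,1])
    g=F+n*(.0312+h)+B.apply([*off,0])
    print("n",n,"shift units",(g-o["ee_pos"])/.025,"turn units",(G*T.inv()).as_rotvec()/.15,"F.n",o["wrist_force"]@n,"F",o["wrist_force"],"h now",(o["ee_pos"]-F)@n-.0312,"lat",B.inv().apply(o["ee_pos"]-F)[:2])
E
python3 -c "
from go import *
delta(.045);delta(.012)"
```

```text
n [-0.296 -0.05   0.954] shift units [ 0.177  2.908 -1.605] turn units [-0.092  0.128 -0.539] F.n -1.215510811908898 F [-0.816 -0.095 -1.533] h now 0.08821752860571078 lat [-0.004 -0.071]
n [-0.296 -0.05   0.954] shift units [ 0.568  2.974 -2.864] turn units [-0.092  0.128 -0.539] F.n -1.215510811908898 F [-0.816 -0.095 -1.533] h now 0.08821752860571078 lat [-0.004 -0.071]
```

send_rows:
  moves: [0,0.5,0,-0.02,0.03,-0.1,1,0.05,0.5,0,-0.02,0.03,-0.1,1,0.05,0.5,-0.2,-0.02,0.03,-0.1,1,0.05,0.5,-0.3,-0.03,0.04,-0.1,1,0.03,0.5,-0.4,0,0,-0.14,1,0,0.4,-0.4,0,0,0,1,0,0,-0.3,0,0,0,1,0,0,0,0,0,0,1]

```text
time: 15.35
ee_pos: [0.5625, 0.1486, 0.1676]
tcp_rot: [-179.0, -17.4, 14.4]
wrist_force: [0.5, 0.7, -0.7]
opening: 0.0133
grasp_force: 64.6
```

```bash
python3 - <<'E'
from go import *
c=bot.camera("scene");delta(.045);delta(.010)
cv2.imwrite("pics/sc_h45.png",c["color"][:,:,::-1])
u,v=map(int,proj(c,[.56,.206,.12]))
cv2.imwrite("pics/r2.png",cv2.resize(c["color"][v-40:v+40,u-50:u+50,::-1],None,fx=7,fy=7,interpolation=2));print(u,v)
E
```

```text
n [-0.296 -0.05   0.954] shift units [-0.521  2.175 -0.007] turn units [-0.105 -0.023 -0.593] F.n -0.9710965629769104 F [ 0.996  0.67  -0.674] h now 0.04401731895955164 lat [ 0.004 -0.056]
n [-0.296 -0.05   0.954] shift units [-0.106  2.245 -1.342] turn units [-0.105 -0.023 -0.593] F.n -0.9710965629769104 F [ 0.996  0.67  -0.674] h now 0.04401731895955164 lat [ 0.004 -0.056]
238 200
```

View pics/r2.png

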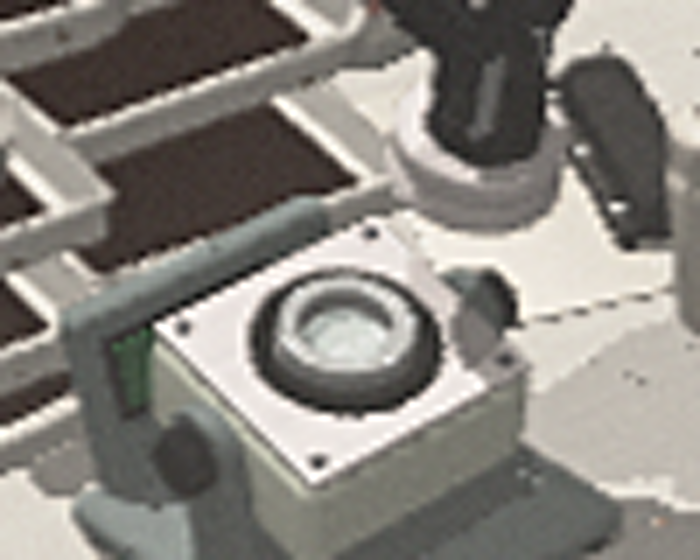

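The puck is held right of and above the face, well clear of it. The arm isn't reaching the commanded y and yaw, so I'll check the joints.

```bash
python3 -c "
from go import *
o=bot.get_obs();print(o['q'],o['qd'],o['joint_efforts'],o['ee_pos'],o['tcp_rot'])"
```

```text
[ 14.309  -9.158 -12.801  68.89    0.991 179.942] [-0.156 -0.327  0.846  0.046 -0.016 -0.051] [  0.052 -40.369  50.44   -3.513   0.062   0.   ] [0.563 0.149 0.168] [-179.027  -17.468   14.37 ]
```

Joint 6 is at its 180° limit. The puck is round, so I'll turn it about the face normal to a larger yaw.

```bash
sed -i "s/G=B\*R.from_euler('x',np.pi)/G=B*R.from_euler('z',.4)*R.from_euler('x',np.pi)/" go.py; python3 -c "
from go import *
delta(.045)"
```

```text
n [-0.296 -0.05   0.954] shift units [-0.521  2.175 -0.007] turn units [-0.88  -0.211  1.952] F.n -0.9710965629769104 F [ 0.996  0.67  -0.674] h now 0.04401731895955164 lat [ 0.004 -0.056]
```

send_rows:
  moves: [0,0,0,-0.147,-0.035,0.325,1,-0.1,0.1,0,-0.147,-0.035,0.325,1,-0.1,0.3,0,-0.147,-0.035,0.325,1,-0.1,0.4,0,-0.147,-0.035,0.325,1,-0.1,0.5,0,-0.147,-0.035,0.325,1,-0.1,0.5,0,-0.147,-0.035,0.325,1,0,0.37,0,0,0,0,1,0,0,0,0,0,0,1]

```text
time: 16.4
ee_pos: [0.5504, 0.2038, 0.1684]
tcp_rot: [173.0, -16.1, 33.5]
wrist_force: [0.5, 0.0, -2.7]
opening: 0.0131
grasp_force: 64.5
```

```bash
python3 - <<'E'
from go import *
delta(.010);o=bot.get_obs();print(o["q"],o["tcp_rot"],o["torque"])
E
```

```text
n [-0.296 -0.05   0.954] shift units [ 0.389  0.038 -1.345] turn units [-0.001 -0.    -0.003] F.n -2.7628659309027226 F [ 0.514  0.007 -2.737] h now 0.04499290230964904 lat [0.001 0.001]
[ 22.13   -8.127 -11.852  69.19   -3.731 169.059] [173.017 -16.06   33.496] [-0.133  0.335  0.032]
```

send_rows:
  moves: [0.12,0.01,-0.42,0,0,0,1,0.12,0.01,-0.42,0,0,0,1,0.06,0.01,-0.2,0,0,0,1,0.06,0,-0.2,0,0,0,1,0,0,0,0,0,0,1]

```text
time: 17.02
ee_pos: [0.5594, 0.2035, 0.1371]
tcp_rot: [173.0, -16.0, 33.4]
wrist_force: [0.5, -0.6, -0.4]
opening: 0.013
grasp_force: 64.5
```

```bash
python3 - <<'E'
from go import *
delta(.006)
a=[]
for i in range(8):
    c=bot.camera("scene");o=bot.get_obs();a.append(np.r_[o["wrist_force"],o["torque"]])
print("base",np.mean(a,0),np.std(a,0))
cv2.imwrite("pics/sc_h12.png",c["color"][:,:,::-1])
u,v=map(int,proj(c,[.56,.206,.12]))
cv2.imwrite("pics/r3.png",cv2.resize(c["color"][v-30:v+40,u-40:u+40,::-1],None,fx=8,fy=8,interpolation=2));print(u,v)
E
```

```text
n [-0.296 -0.05   0.954] shift units [ 0.074  0.059 -0.244] turn units [ 0.002 -0.002  0.004] F.n -0.5362372733829412 F [ 0.474 -0.639 -0.448] h now 0.012431884773262819 lat [-0.    -0.001]
base [ 0.111 -0.277 -1.327 -0.043  0.338  0.017] [0.377 0.282 0.382 0.031 0.029 0.03 ]
238 200
```

View pics/r3.png

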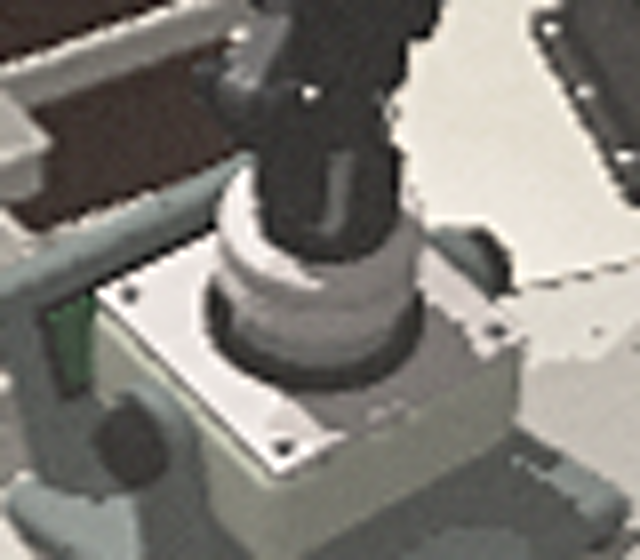

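The puck hovers parallel over the seal. The seal shows evenly in front at crop (215–425, 380), and nothing else is touched. Next, a numeric centring check in this view.

```bash
cat > chk.py <<'E'
import joint; from joint import *
k=np.r_[.002,.0008,-.0022,-.0006,.0004,.0012]
def check(img,h,t=.305):
    cams["scene"]["color"]=cv2.imread(img)[:,:,::-1];G["scene"]=gray("scene")
    P=lambda X:X+k[:3]+np.cross(k[3:],X-C)
    rp=np.array([.5723+.0225*np.sin(t)*np.cos(.167),.2068+.0225*np.sin(t)*np.sin(.167),.167,t])
    ci=circ(.06,96)
    full=face(ci,.0225+h)(rp);q=np.array([proj(cams["scene"],X) for X in P(full)]);c=q.mean(0)
    ang=np.degrees(np.arctan2(q[:,1]-c[1],q[:,0]-c[0]));sel=(ang>15)&(ang<165)  # lower part in image
    def cu(p): return P(face(ci+p[:2],.0225+h)(rp))
    for lo,hi in((15,165),(30,150)):
        sel=(ang>lo)&(ang<hi);p=np.zeros(2)
        for w in(4,3,2,2):
            m,nr,ok=edges(cu,p,"scene",1,w);ok=ok&sel
            f=lambda p:((np.array([proj(cams["scene"],X) for X in cu(p)])-m)*nr).sum(1)[ok]
            s=least_squares(f,p,loss="soft_l1",f_scale=.4);p=s.x
        print(img,"h",h,"puck offset (x up slope,y) mm",p*1000,"rms",np.sqrt(np.mean(f(p)**2)),ok.sum())
E
python3 -c "
from chk import *
check('pics/sc_h12.png',.0124)"
```

```text
pics/sc_h12.png h 0.0124 puck offset (x up slope,y) mm [-2.2708  3.5057] rms 0.7475294854691495 37
pics/sc_h12.png h 0.0124 puck offset (x up slope,y) mm [-2.9588  3.4617] rms 0.46531979098458515 28
```

send_rows:
  moves: [0.024,0.01,-0.076,0,0,0,1,0.024,0.01,-0.076,0,0,0,1,0,0,0,0,0,0,1]

```text
time: 17.9
ee_pos: [0.5606, 0.2041, 0.1334]
tcp_rot: [173.0, -16.0, 33.5]
wrist_force: [0.4, -0.6, -0.9]
opening: 0.0128
grasp_force: 64.5
```

```bash
cat > rd.py <<'E'
from go import *
import sys
b0=np.array([ 0.111,-0.277,-1.327,-0.043,0.338,0.017])
def rd(N=6,save=None,t=.305):
    a=[]
    for i in range(N):
        c=bot.camera("scene");o=bot.get_obs();a.append(np.r_[o["wrist_force"],o["torque"]])
    if save: cv2.imwrite(save,c["color"][:,:,::-1])
    B=R.from_euler('z',.167)*R.from_euler('y',-t)
    a=np.mean(a,0)-b0
    print("t",o["time"],"dF face",B.inv().apply(a[:3]),"dM face",B.inv().apply(a[3:]),"grip",o["grasp_force"]);delta(.006)
E
python3 -c "
from rd import *
rd(6,'pics/sc_h8.png')"
```

```text
t 18.2 dF face [-0.116  0.442 -0.181] dM face [-0.025  0.007 -0.022] grip 64.55028533935547
n [-0.296 -0.05   0.954] shift units [ 0.022  0.03  -0.114] turn units [-0.     0.003  0.002] F.n -1.3289834485088474 F [ 0.774  0.152 -1.145] h now 0.008932695528569047 lat [ 0.    -0.001]
```

send_rows:
  moves: [0.015,0.015,-0.048,0,0,0,1,0,0,0,0,0,0,1,0,0,0,0,0,0,1]

```text
time: 18.58
ee_pos: [0.561, 0.2046, 0.1325]
tcp_rot: [173.0, -16.1, 33.5]
wrist_force: [0.1, 0.7, -1.8]
opening: 0.0127
grasp_force: 64.5
```

```bash
python3 -c "
from rd import *
rd(4)"
```

```text
t 18.775 dF face [ 0.023  0.082 -0.054] dM face [-0.034  0.004 -0.009] grip 64.55007433891296
n [-0.296 -0.05   0.954] shift units [ 0.009  0.015 -0.064] turn units [-0.     0.002  0.002] F.n -1.0453482556473939 F [ 0.291 -0.395 -1.026] h now 0.007615158451033326 lat [ 0. -0.]
```

send_rows:
  moves: [0.015,0.01,-0.048,0,0,0,1,0,0,0,0,0,0,1,0,0,0,0,0,0,1]

```text
time: 19.15
ee_pos: [0.5614, 0.2048, 0.1313]
tcp_rot: [173.0, -16.1, 33.5]
wrist_force: [0.7, 0.8, -1.1]
opening: 0.013
grasp_force: 64.6
```

```bash
python3 -c "
from rd import *
rd(6,'pics/sc_h6.png')
from chk import *
check('pics/sc_h8.png',.0089)
check('pics/sc_h6.png',.0064)"
```

```text
t 19.45 dF face [-0.059  0.213  0.179] dM face [ 0.011 -0.027 -0.016] grip 64.59225296974182
n [-0.296 -0.05   0.954] shift units [-0.006  0.005 -0.014] turn units [0.    0.001 0.002] F.n -1.1849070019363996 F [ 0.652  0.783 -0.999] h now 0.0063000811244107585 lat [ 0. -0.]
pics/sc_h8.png h 0.0089 puck offset (x up slope,y) mm [0.4747 0.7185] rms 0.5688254579812831 37
pics/sc_h8.png h 0.0089 puck offset (x up slope,y) mm [-0.1529  0.4898] rms 0.47291840297795706 28
pics/sc_h6.png h 0.0064 puck offset (x up slope,y) mm [ 1.9128 -0.5864] rms 0.3013901100748824 37
pics/sc_h6.png h 0.0064 puck offset (x up slope,y) mm [ 1.7121 -0.7368] rms 0.27926547480031505 28
```

send_rows:
  moves: [0.012,0.003,-0.04,0,0,0,1,0,0,0,0,0,0,1,0,0,0,0,0,0,1]

```text
time: 19.92
ee_pos: [0.5617, 0.2049, 0.1305]
tcp_rot: [173.0, -16.1, 33.5]
wrist_force: [-1.1, -0.8, 0.6]
opening: 0.013
grasp_force: 64.8
```

```bash
python3 -c "
from rd import *
rd(6)"
```

```text
t 20.225 dF face [-0.681 -0.145  2.154] dM face [-0.04   0.128  0.013] grip 64.82571601867676
n [-0.296 -0.05   0.954] shift units [-0.019  0.002  0.024] turn units [-0.     0.002  0.002] F.n 0.7236727191063853 F [-0.612 -0.739  0.53 ] h now 0.0052872098792346375 lat [ 0. -0.]
```

send_rows:
  moves: [0.012,0.003,-0.04,0,0,0,1,0,0,0,0,0,0,1,0,0,0,0,0,0,1]

```text
time: 20.6
ee_pos: [0.5621, 0.2049, 0.1294]
tcp_rot: [173.0, -16.1, 33.5]
wrist_force: [-1.6, -0.1, 1.0]
opening: 0.0125
grasp_force: 64.9
```

```bash
python3 -c "
from rd import *
rd(6)"
```

```text
t 20.9 dF face [-0.425  0.163  3.002] dM face [-0.076  0.126 -0.003] grip 64.89081144332886
n [-0.296 -0.05   0.954] shift units [-0.031 -0.001  0.063] turn units [-0.     0.002  0.002] F.n 2.482441702560058 F [-1.18  -0.316  2.22 ] h now 0.004266765500397771 lat [ 0. -0.]
```

send_rows:
  moves: [0.012,0.002,-0.04,0,0,0,1,0.012,0.002,-0.04,0,0,0,1,0,0,0,0,0,0,1,0,0,0,0,0,0,1]

```text
time: 21.4
ee_pos: [0.5627, 0.2051, 0.1274]
tcp_rot: [173.0, -16.1, 33.5]
wrist_force: [-1.6, -0.3, 2.8]
opening: 0.0131
grasp_force: 65.1
```

```bash
python3 -c "
from rd import *
rd(8)"
```

```text
t 21.8 dF face [ 0.095 -0.099  4.218] dM face [-0.122  0.112 -0.008] grip 65.07966756820679
n [-0.296 -0.05   0.954] shift units [-0.055 -0.005  0.142] turn units [-0.     0.002  0.002] F.n 1.9784136571651831 F [-0.114 -0.425  2.017] h now 0.0021935437267616154 lat [ 0. -0.]
```

send_rows:
  moves: [0.012,0.002,-0.04,0,0,0,1,0.006,0.001,-0.02,0,0,0,1,0,0,0,0,0,0,1,0,0,0,0,0,0,1]

```text
time: 22.3
ee_pos: [0.5631, 0.2051, 0.1259]
tcp_rot: [173.0, -16.1, 33.5]
wrist_force: [-1.2, -1.4, 3.5]
opening: 0.0132
grasp_force: 65.2
```

```bash
python3 -c "
from rd import *
rd(8)"
```

```text
t 22.7 dF face [0.017 0.219 5.147] dM face [-0.135  0.1   -0.019] grip 65.20651817321777
n [-0.296 -0.05   0.954] shift units [-0.072 -0.008  0.205] turn units [0.    0.002 0.002] F.n 3.5526713108306205 F [-0.956 -0.776  3.387] h now 0.0005668233730760572 lat [ 0. -0.]
```

send_rows:
  moves: [0.012,0.002,-0.04,0,0,0,1,0.008,0.001,-0.028,0,0,0,1,0,0,0,0,0,0,1,0,0,0,0,0,0,1]

```text
time: 23.2
ee_pos: [0.5636, 0.2052, 0.1242]
tcp_rot: [173.0, -16.1, 33.5]
wrist_force: [-1.6, 0.5, 4.6]
opening: 0.0128
grasp_force: 65.4
```

```bash
python3 -c "
from rd import *
rd(8)"
```

```text
t 23.6 dF face [0.036 0.101 6.104] dM face [-0.124  0.068 -0.014] grip 65.40050268173218
n [-0.296 -0.05   0.954] shift units [-0.093 -0.012  0.271] turn units [-0.     0.002  0.002] F.n 4.234983568697649 F [-1.628 -1.133  3.875] h now -0.0011575149805665881 lat [ 0. -0.]
```

send_rows:
  moves: [0.009,0.0015,-0.03,0,0,0,1,0,0,0,0,0,0,1,0,0,0,0,0,0,1]

```text
time: 23.98
ee_pos: [0.5638, 0.2053, 0.1237]
tcp_rot: [173.0, -16.1, 33.5]
wrist_force: [-3.6, -0.9, 7.2]
opening: 0.0132
grasp_force: 65.9
```

```bash
python3 -c "
from rd import *
rd(10)"
```

```text
t 24.475 dF face [-0.436 -0.215  8.512] dM face [-0.131  0.283 -0.008] grip 65.90277314186096
n [-0.296 -0.05   0.954] shift units [-0.102 -0.013  0.291] turn units [-0.001  0.003  0.002] F.n 7.375625882404906 F [-3.153 -0.774  6.713] h now -0.0017082568505912242 lat [ 0. -0.]
```

send_rows:
  moves: [0.009,0.0015,0.003,-0.008,0.05,0,1,0.009,0.0015,0.003,-0.008,0.05,0,1,0,0,0,0,0,0,1]

```text
time: 24.85
ee_pos: [0.5642, 0.2053, 0.1237]
tcp_rot: [173.4, -15.3, 33.4]
wrist_force: [-4.4, -1.6, 7.3]
opening: 0.0127
grasp_force: 65.8
```

```bash
sed -i 's/t=.305,psi/t=.29,psi/' go.py; python3 -c "
from rd import *
rd(10)"
```

```text
t 25.35 dF face [-1.036 -0.359  8.62 ] dM face [-0.149  0.199  0.   ] grip 65.83489179611206
n [-0.282 -0.048  0.958] shift units [-0.096 -0.012  0.295] turn units [-0.001  0.001  0.002] F.n 7.570250415151469 F [-3.459 -1.553  6.805] h now -0.0017466964015737108 lat [ 0. -0.]
```

send_rows:
  moves: [-0.015,-0.002,-0.004,0,0,0,1,0,0,0,0,0,0,1]

```text
time: 25.6
ee_pos: [0.5641, 0.2053, 0.1238]
tcp_rot: [173.4, -15.3, 33.4]
wrist_force: [-1.4, -0.6, 5.3]
opening: 0.0132
grasp_force: 65.7
```

```bash
python3 -c "
from rd import *
rd(12,None,.29)"
```

```text
t 26.2 dF face [ 0.131 -0.307  7.868] dM face [-0.19  -0.108 -0.019] grip 65.70882797241211
n [-0.282 -0.048  0.958] shift units [-0.093 -0.01   0.292] turn units [-0.001  0.005  0.003] F.n 6.70162085424897 F [-1.928 -0.425  6.405] h now -0.001656611187307349 lat [ 0. -0.]
```

send_rows:
  moves: [-0.004,0.005,-0.007,-0.02,-0.037,-0.008,1,0,0,0,0,0,0,1]

```text
time: 26.45
ee_pos: [0.564, 0.2054, 0.1238]
tcp_rot: [173.0, -15.5, 33.4]
wrist_force: [-1.9, -1.9, 6.6]
opening: 0.013
grasp_force: 65.8
```

```bash
cat >> rd.py <<'E'
def cop(N=16,save=None,t=.295):
    a=[]
    for i in range(N):
        c=bot.camera("scene");o=bot.get_obs();a.append(np.r_[o["wrist_force"],o["torque"]])
    if save: cv2.imwrite(save,c["color"][:,:,::-1])
    B=R.from_euler('z',.167)*R.from_euler('y',-t);a=np.mean(a,0)-b0
    f=B.inv().apply(a[:3]);m=B.inv().apply(a[3:]);L=.27
    print("t",o["time"],"f",f,"m",m,"cop mm",1000*(-L*f[0]-m[1])/f[2],1000*(m[0]-L*f[1])/f[2],"lat mm",1000*B.inv().apply(o["ee_pos"]-F)[:2],o["tcp_rot"],"grip",o["grasp_force"],o["opening"])
E
python3 -c "
from rd import *
cop(16,'pics/sc_p1.png')"
```

```text
t 27.25 f [ 0.098 -0.548  8.169] m [-0.168 -0.016 -0.013] cop mm -1.3418368302289845 -2.4644224734325735 lat mm [ 0.157 -0.013] [173.027 -15.486  33.375] grip 65.83533883094788 0.01299973528163353
```

send_rows:
  moves: [0.0035,0.0006,-0.0115,0,0,0,1,0,0,0,0,0,0,1,0,0,0,0,0,0,1]

```text
time: 27.62
ee_pos: [0.5641, 0.2054, 0.1235]
tcp_rot: [173.0, -15.5, 33.4]
wrist_force: [-3.2, -1.8, 7.6]
opening: 0.0128
grasp_force: 66.0
```

```bash
python3 - <<'E'
from rd import *
cop(16,'pics/sc_p2.png')
c=cv2.imread('pics/sc_p2.png');cv2.imwrite("pics/r4.png",cv2.resize(c[175:235,200:275],None,fx=9,fy=9,interpolation=2))
from chk import *
base[:]=[b for b in base]
check('pics/sc_p2.png',-.0005,.295)
E
```

```text
t 28.425 f [-0.012 -0.745  9.222] m [-0.175  0.084 -0.006] cop mm -8.772218718842579 2.826065401074733 lat mm [ 0.154 -0.007] [173.025 -15.487  33.375] grip 65.97751379013062 0.013389955186112532
pics/sc_p2.png h -0.0005 puck offset (x up slope,y) mm [ 1.9609 -0.9786] rms 0.2009140763389086 37
pics/sc_p2.png h -0.0005 puck offset (x up slope,y) mm [ 1.8847 -1.0507] rms 0.15954366386837568 27
```

View pics/r4.png

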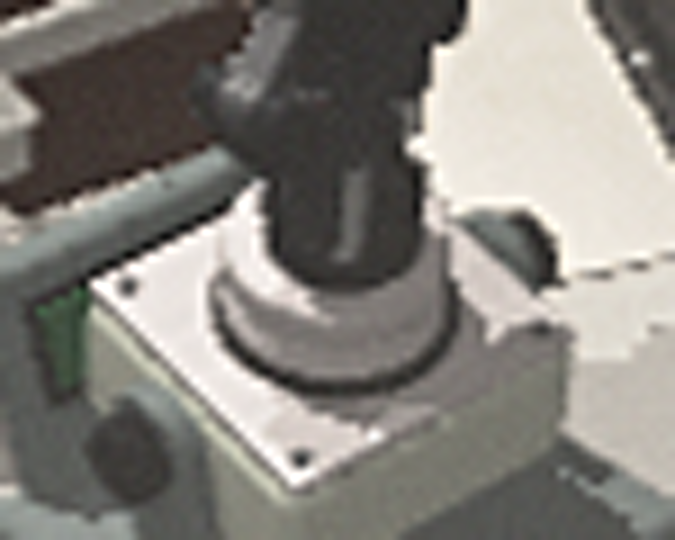

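The picture shows the puck seated on the seal. A thin dark seal crescent shows around the lower edge at crop (210–460, 390), and the puck is about centred horizontally. I'll compare the puck, seal and plate edges within this image.

```bash
cat > chk2.py <<'E'
import joint; from joint import *
k=np.r_[.0016,.0012,-.0014,.0009,.0001,.0015]
t=.295;F0=np.array([.5725,.2067,.0955])
rp=np.array([F0[0]+.0225*np.sin(t)*np.cos(.167),F0[1]+.0225*np.sin(t)*np.sin(.167),.167,t])
P=lambda X:X+k[:3]+np.cross(k[3:],X-C)
def off(img,pts,h,sgn,lo,hi,lab,ws=(4,3,2,2)):
    cams["scene"]["color"]=cv2.imread(img)[:,:,::-1];G["scene"]=gray("scene")
    cu=lambda p:P(face(pts+p[:2],h)(rp))
    q=np.array([proj(cams["scene"],X) for X in cu(np.zeros(2))]);c=q.mean(0);ang=np.degrees(np.arctan2(q[:,1]-c[1],q[:,0]-c[0]));sel=(ang>lo)&(ang<hi);p=np.zeros(2)
    for w in ws:
        m,nr,ok=edges(cu,p,"scene",sgn,w);ok=ok&sel
        f=lambda p:((np.array([proj(cams["scene"],X) for X in cu(p)])-m)*nr).sum(1)[ok]
        p=least_squares(f,p,loss="soft_l1",f_scale=.3).x
    print(img,lab,"offset mm",p*1000,"rms",np.sqrt(np.mean(f(p)**2)).round(2),ok.sum())
    return q
if __name__=="__main__":
    for im in("pics/scene0.png","pics/sc_h45.png"):
        off(im,rect(.088,.094),.018,1,-181,181,"plate")
        off(im,circ(.066,96),.018,-1,20,160,"seal base");off(im,circ(.066,96),.0225,-1,-160,-20,"seal top edge far")
        off(im,circ(.047,96),.0285,1,-181,181,"ring top")
    for im in("pics/sc_p1.png","pics/sc_p2.png"):
        off(im,rect(.088,.094),.018,1,60,181,"plate")
        off(im,circ(.066,96),.018,-1,20,160,"seal base",(2,2,2));off(im,circ(.06,96),.0220,1,10,170,"puck",(3,2,2,2))
E
python3 chk2.py
```

```text
pics/scene0.png plate offset mm [-0.0335 -0.1199] rms 0.28 45
pics/scene0.png seal base offset mm [-0.3276 -0.6536] rms 0.2 34
pics/scene0.png seal top edge far offset mm [-1.1282  0.127 ] rms 0.25 34
pics/scene0.png ring top offset mm [-0.6316  0.5362] rms 0.42 96
pics/sc_h45.png plate offset mm [-0.1325 -0.1117] rms 0.21 43
pics/sc_h45.png seal base offset mm [-0.3005 -0.8125] rms 0.22 34
pics/sc_h45.png seal top edge far offset mm [-1.1315  0.206 ] rms 0.24 34
pics/sc_h45.png ring top offset mm [-0.5976  0.5748] rms 0.42 96
pics/sc_p1.png plate offset mm [-0.0834 -0.3551] rms 0.16 14
pics/sc_p1.png seal base offset mm [-0.3147 -0.1925] rms 0.59 34
pics/sc_p1.png puck offset mm [ 1.3609 -0.8335] rms 0.19 40
pics/sc_p2.png plate offset mm [ 0.1328 -0.3265] rms 0.16 14
pics/sc_p2.png seal base offset mm [-0.3693 -0.1582] rms 0.68 34
pics/sc_p2.png puck offset mm [ 1.1058 -0.6538] rms 0.2 40
```

```bash
python3 -c "
from rd import *
cop(6);print(bot.job_done())"
```

```text
t 28.925 f [-0.254 -0.614  9.674] m [-0.191  0.07   0.005] cop mm -0.10069325611741214 -2.649268068060821 lat mm [0.179 0.016] [173.028 -15.492  33.374] grip 65.97811818122864 0.01303013969215518
the job is handed in; nothing more can be done
None
```

I handed the job in at about 29 s with the puck still gripped and held on the reader's seal at about 9–10 N; the load is close to the window centre, the images put the puck 1–2 mm off it, and I saw no movement of the reader head.

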